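Repack the cellar's bench filter

TASK

Turn the filter's feed lever to shut, and keep it shut while you repack the holder: take the used cassette out of the nest and put it in the grey reject tray, then stack in the nest, each lying flat and square, the fresh cassette first, every orange spacer on the bench (one to three) on top of it, and the aluminium end plate last. Finally set the feed lever to the green 45-degree mark, and leave the other things on the bench where they are.

Things in the scene. Friction and masses are not known exactly. Their poses are not given: they have to be found in the camera images.
- holder: Bench filter holder, fixed: steel base plate 110 x 275 mm, 12 mm thick, with the nest (a blue and aluminium pocket) and the feed valve. Origin: under the nest's middle, at bench height; z up; y along the nest's long side towards the valve. Its 4 corner walls, 7 mm thick, leave the long sides open for 102 mm in the middle, so fingers holding a part across its width pass down freely.
- nest (a point): Middle of the pocket's floor, 12 mm above the bench; axes as the holder's. The pocket is 134 mm (y) by 54 mm (x) inside, its walls rise 80 mm above this floor and then flare outwards for 10 mm more (top 102 mm above the bench). End walls 8 mm thick, 44 mm wide.
- feed_lever (a joint): Angle of the feed valve's red lever about a vertical axis, rad. 0 = shut (red mark; lever across the pipe, along holder +x), 0.785 = 45 degrees (green mark), 1.57 = open (black mark; lever along the pipe, holder +y). Grows anticlockwise seen from above. Stops at 0 and 1.57; friction (about 0.12 N m) holds it where it is left.
- lever_pivot (a point): On the lever's axis, on top of the valve body, 65 mm above the bench and 150 mm from the nest's middle along holder +y; axes as the holder's.
- lever_knob (a point): Upper part of the lever's black upright round knob, 85 mm from the lever's axis: diameter 20 mm, rising from 77 to 121 mm above the bench; this point is 105 mm above the bench. The lever bar below it is 12 mm wide, its top 79 mm above the bench.
- used_cassette: Slab 130 mm long (its y), 50 mm wide (its x), 26 mm thick: spent filter cassette, dark wine-red, lying in the nest at the start. About 0.24 kg. Origin at its centre. The same either way up and either way round.
- cassette: Slab 130 mm long (its y), 50 mm wide (its x), 26 mm thick: fresh filter cassette, white with a blue panel. About 0.2 kg. Origin at its centre, z its thickness. Lies flat on the bench at the start. The same either way up and either way round.
- end_plate: Slab 130 mm long (its y), 50 mm wide (its x), 20 mm thick: bare aluminium end plate with dark marks. About 0.33 kg. Origin at its centre, z its thickness. Lies flat on the bench. The same either way up and either way round.
- reject_tray: Grey open tray, fixed, 210 mm (its x) x 170 mm (its y), 40 mm high, walls and floor 5 mm. Origin: centre of its underside.
- reject_tray_in (a point): Centre of the tray's inner floor, 5 mm above the bench; axes as the tray's.
- wine_glass: Wine glass, 155 mm high, 68 mm across, not to be disturbed. Origin: centre of its foot.
- sample_bottle: Green sample bottle, 170 mm high, 64 mm across, not to be disturbed. Origin: centre of its base.
- jug: White mug, 100 mm high, 84 mm across, not to be disturbed. Origin: centre of its base.
- cork_jar: Small amber jar with wooden lid, 65 mm high, 60 mm across, not to be disturbed. Origin: centre of its base.
- wrench: Steel wrench 170 mm long lying on the bench, not to be disturbed. Origin at the middle of its underside.
- bung: Cork block 50 x 50 x 40 mm, not to be disturbed. Origin: centre of its underside.
- spacer1: Slab 130 mm long (its y), 50 mm wide (its x), 15 mm thick: orange spacer with black lines. About 0.11 kg. Origin at its centre, z its thickness. Lies flat on the bench. One to three of the three spacers are there. The same either way up and either way round.
- spacer2: Slab 130 mm long (its y), 50 mm wide (its x), 15 mm thick: orange spacer with black lines. About 0.11 kg. Origin at its centre, z its thickness. Lies flat on the bench. One to three of the three spacers are there. The same either way up and either way round.
- spacer3: Slab 130 mm long (its y), 50 mm wide (its x), 15 mm thick: orange spacer with black lines. About 0.11 kg. Origin at its centre, z its thickness. Lies flat on the bench. One to three of the three spacers are there. The same either way up and either way round.
Not all that is in view belongs to the job. Leave any purple, turquoise or yellow look-alike of the cassette alone.

How it is judged:
By the outcome, as a careful person would: the job done as asked, in the order asked, and still so for the second after the job is handed in, with the robot touching nothing.
Of spacer1, spacer2, spacer3 only 1 to 3 are there at a start; the rules pass over those that are not, and their reading is None.
At some moment in a run one of cassette, spacer1, spacer2, spacer3, end_plate may be knocked a few centimetres aside while the robot is not near it.
Once in a run the grip may slacken for a moment while it holds something.
It also fails if it takes over 210 s, if anything falls off the work surface, if the arm or the gripper's body presses on something with over 40 N, if the wrist force passes 120 N, or if a joint passes its speed limit or range.

ROBOT

A 7-joint arm with a two-finger parallel gripper is mounted at the origin on the work surface. World frame = base frame: x ahead of the robot, y to its left, z up, the work surface at z = 0. Lengths are in m, angles in rad, forces in N, time in s.
With the tool pointing down it reaches from about 0.425 to 0.875 m from the base axis. Payload 4.7 kg.
Tool frame: the origin (TCP) lies between the finger pads; the fingertips stand 19 mm ahead of it and the grasp point (between the pads) is the TCP (ctrl.tip_extent is the distance from the TCP to the fingertips, in m); z points along the fingers, y is the line along which they close (so a half turn about z gives the same grasp; the last joint's range is limited). The gripper opens to 87 mm and grips with 3 to 60 N. Pads are 19 mm wide; open, the fingers measure 117 mm over their backs; the gripper's body (75 mm by 190 mm) begins 51 mm behind the grasp point.
Start: joints at [-1.181, 0.321, -0.07, 1.45, 0.023, 1.371, -0.057], TCP at [0.239, 0.605, 0.242] pointing down, gripper open.
Joint ranges: [-2.86, 2.86], [-0.3, 2.09], [-1.38, 1.24], [0.06, 2.45], [-1.56, 4.7], [0.09, 2.05], [-2.69, 2.69]. Speed limits (rad/s): [2.57, 2.57, 3.14, 3.14, 3.14, 3.14, 3.14].

INTERFACE

Orientations are given as a rotation vector (axis times angle).
In Python, from bench import ctrl gives the robot as it stands.
- The arm moves only by the shell command python3 -m crank 'ROWS' [OPENING] [FORCE]. ROWS is JSON, a list of rows, each an object of numbers: "tx", "ty", "tz": the shift along the tool's x, y, z in mm; "turn": the turn about the tool's z in units of 5 degrees (1.0 is 5 degrees). In form: [{"tx": .., "ty": .., "tz": .., "turn": ..}, ...]. A call has 1 to 5 rows; each row is the pose to reach, as a shift and turn from the pose commanded when the call began, along the tool's axes at that moment; what a row does not reach only later rows make up. A row lasts 1/8 s, in which the tool goes at most 62.5 mm and 10.7 degrees, less where a joint would pass 70% of its speed; a pose out of reach is approached as far as the arm can. A call with a gripper value outside its range is refused whole. OPENING is the finger opening in mm, from 0 to 87, set as the call begins (- or left out, the last holds). The fingers move at their own pace and stop on an object; FORCE is the grip in N (left out, the last holds). Time passes only in rows, so rows that repeat a pose let the fingers close. It gives the time, the measured TCP pose, the force, the opening and the grip force at its end, in the units of the state.
- ctrl.get_state(): the state, without advancing time (a new reading comes with each control period).
- ctrl.get_image(name): name is "side" or "top"; returns (picture, depth): 384x512x3 uint8, red, green, blue; 384x512 float32, m along the optical axis (not along the pixel's ray), 0 where there is no reading.
- ctrl.camera_model(name): a dict with "intrinsics" (3x3 intrinsics, pixels), "dist_coeffs" ([k1, k2, p1, p2, k3] as OpenCV has them; the pictures are not rectified), "origin" and "orientation" of the camera in the world. Camera axes: x right, y down, z forward; pixel columns grow to the right and rows downward; lengths in m; the calibration is good to about 2 mm. A picture is of the moment at which its call begins. camera_model takes no time and is no camera call.
- ctrl.close_job(): hands the job in; it is judged then, once.
Trained networks look in the newest picture that a camera, given by its name, has taken for a name from the list of things; names that differ only in an ending like _2 or _b are one class to them, and where a whole thing is asked for, a point or a joint stands for the part that bears it (a point fixed in the world has none). Each returns a list of dicts, best first, with "confidence" (0 to 1); they miss things now and then, are a little off and sometimes report something else, mostly with a low value. They report only what shows in the picture. A call takes as long as a camera call. They do not tell look-alikes from the thing itself.
- ctrl.recognise(camera, query): "xyz" ([x, y, z] in m, in world coordinates, good to about 4 mm: the middle of the surface that is visible of it).
- ctrl.mark_of(camera, query): "xyz" ([x, y, z] in m, in world coordinates, good to about 4 mm: a listed point, or the origin of a listed thing).
The state is a dict: "time": time; "joint_positions": joint angles; "qd": joint speeds; "joint_torque": joint torques, N m; "position": TCP position; "tool_rot": TCP orientation; "ft_force": force on the tool from outside, world axes, zero at the start; "torque": the same for the moment, N m; "grip_width": opening from 0.0 (shut) to 1.0 (fully open); "grip_force": force on a finger pad.
Only numpy, scipy, OpenCV 4.12 (cv2) and the standard library are available. Lean on these libraries where they do the work, as an engineer would, in place of code of your own. Each camera call takes 0.05 s, during which the arm holds its last target. There are 200 camera calls.

## Working session

There is one attempt and no reset: what is moved stays moved. The work goes in short steps, Python scripts to look and compute and a shell command to move; the robot and the scene stay as the last step left them, time stands still between calls to the robot, and variables do not carry over. Pictures are saved under pics/ and viewed, at most 14 in all, crops included, and the job is handed in when it is done.

```bash
ls; mkdir -p pics; cat > h.py <<'E'
import numpy as np, cv2
from scipy.spatial.transform import Rotation as R
from bench import ctrl
def cam(n):
    m=ctrl.camera_model(n); K=np.array(m["intrinsics"],float); D=np.array(m["dist_coeffs"],float)
    o=np.array(m["orientation"],float); Rm=o if o.shape==(3,3) else R.from_rotvec(o).as_matrix()
    return K,D,np.array(m["origin"]),Rm
def cloud(n,depth):
    K,D,o,Rm=cam(n); h,w=depth.shape
    u,v=np.meshgrid(np.arange(w),np.arange(h))
    p=cv2.undistortPoints(np.stack([u,v],-1).reshape(-1,1,2).astype(np.float64),K,D).reshape(h,w,2)
    P=np.dstack([p*depth[...,None],depth])@Rm.T+o
    P[depth<=0]=np.nan
    return P
def proj(n,X):
    K,D,o,Rm=cam(n); return cv2.projectPoints((np.atleast_2d(X)-o)@Rm,np.zeros(3),np.zeros(3),K,D)[0].reshape(-1,2)
def save(n,img,s=1.5): cv2.imwrite('pics/'+n,cv2.resize(img[...,::-1],None,fx=s,fy=s,interpolation=cv2.INTER_CUBIC))
E
python3 - <<'E'
from h import *
for n in("top","side"):
    i,d=ctrl.get_image(n); save(n+'0.png',i); np.savez(n+'0.npz',i=i,d=d)
    print(ctrl.camera_model(n))
s=ctrl.get_state(); print(s)
for q in["holder","nest","lever_pivot","lever_knob","used_cassette","cassette","end_plate","spacer1","reject_tray_in"]:
    for n in("top","side"):
        print(q,n,[(np.round(r["xyz"],3).tolist(),round(r["confidence"],2)) for r in ctrl.mark_of(n,q)])
E
```

```text
pics
{'intrinsics': array([[355.69734858,   0.        , 251.31050213],
       [  0.        , 355.69734858, 193.97492196],
       [  0.        ,   0.        ,   1.        ]]), 'dist_coeffs': array([-0.03092623,  0.        ,  0.        ,  0.        ,  0.        ]), 'origin': array([ 0.42255999, -0.08873403,  1.06452747]), 'orientation': array([-2.1759533 ,  2.12707126, -0.12562687])}
{'intrinsics': array([[371.01498828,   0.        , 263.87989732],
       [  0.        , 371.01498828, 193.94164049],
       [  0.        ,   0.        ,   1.        ]]), 'dist_coeffs': array([-0.0377184,  0.       ,  0.       ,  0.       ,  0.       ]), 'origin': array([ 0.38693656, -0.9787597 ,  1.08745602]), 'orientation': array([-2.39979187,  0.18735589, -0.0938791 ])}
{'time': 0.1, 'joint_positions': array([-1.18087353,  0.3217617 , -0.0701019 ,  1.45155361,  0.02257928,
        1.37083428, -0.05692667]), 'qd': array([ 0.00129099, -0.00101837, -0.00013008, -0.00136325, -0.00041753,
        0.00030766,  0.00079409]), 'joint_torque': array([-6.79183344e-06, -4.92570233e+01, -4.05761618e-01, -3.13398743e+
[... 978 characters left out ...]
sette side [([0.583, -0.089, 0.025], 0.72)]
cassette top [([0.222, -0.336, 0.012], 0.97), ([0.861, -0.044, 0.015], 0.95), ([0.477, -0.378, 0.013], 0.87), ([0.652, -0.53, 0.01], 0.87), ([0.631, -0.332, 0.012], 0.76)]
cassette side [([0.858, -0.037, 0.012], 0.93), ([0.22, -0.332, 0.013], 0.82), ([0.655, -0.532, 0.014], 0.81), ([0.475, -0.38, 0.009], 0.73), ([0.629, -0.323, 0.01], 0.7)]
end_plate top [([0.437, 0.086, 0.009], 0.81)]
end_plate side [([0.436, 0.087, 0.01], 0.84)]
spacer1 top [([0.43, -0.112, 0.009], 0.93)]
spacer1 side [([0.473, 0.359, 0.002], 0.71), ([0.43, -0.116, 0.006], 0.7)]
reject_tray_in top [([0.473, 0.353, 0.004], 0.86)]
reject_tray_in side [([0.472, 0.358, 0.005], 0.91)]
```

View pics/top0.png

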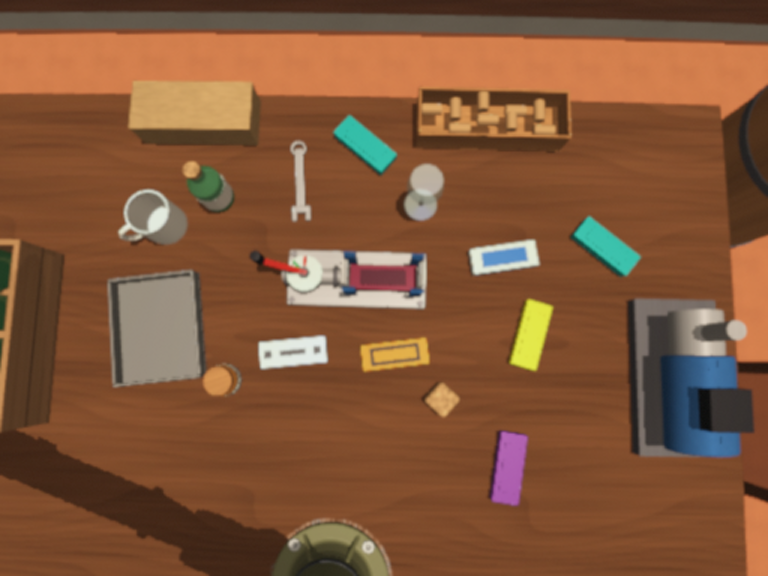

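View pics/side0.png

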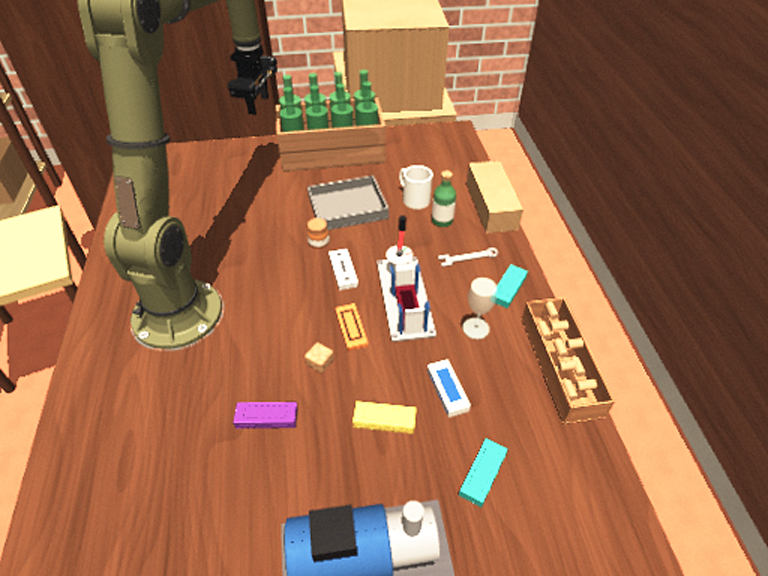

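Top picture (768-wide view): the white slab with the blue panel at (505,257) is the fresh cassette. The turquoise slabs at (365,145) and (607,246), yellow (532,335) and purple (509,468) are look-alikes. There is one orange spacer at (395,354), the end plate is at (293,352), the used cassette at (383,278), the tray at (157,328), and the lever is nearly open with its knob at (257,257).

Next I'll measure exact poses and confirm them with a crop.

```bash
cat >> h.py <<'E'
def slab(img,depth,name,guess,h,r=.09):
    """fit a slab: top-face points near the guess, by height -> centre, long-axis yaw (deg), size"""
    P=cloud(name,depth); m=(np.hypot(P[...,0]-guess[0],P[...,1]-guess[1])<r)&(abs(P[...,2]-h)<.006)
    (c,s,a)=cv2.minAreaRect((P[m][:,:2]*1000).astype(np.float32))
    if s[0]<s[1]: a+=90
    return np.array(c)/1000,(a+90)%180-90,np.round(sorted(s)),m.sum(),np.median(P[m][:,2])
def go(x,y,z,yaw=None):
    """shift/turn from the present pose to a tool-down pose; yaw deg = world direction of tool y (mod 180)"""
    s=ctrl.get_state(); M=R.from_rotvec(s["tool_rot"]).as_matrix()
    t=M.T@(np.array([x,y,z])-s["position"])*1000
    y0=np.degrees(np.arctan2(M[1,1],M[0,1])); d=0
    if yaw is not None: d=-((yaw-y0+90)%180-90)   # tool z is down
    print("pos",np.round(s["position"],4),"toolz",np.round(M[:,2],3),"yaw",round(y0,1),"j7",round(s["joint_positions"][6],2),"-> tx %.1f ty %.1f tz %.1f turn %.2f"%(*t,d/5))
E
python3 - <<'E'
from h import *
z=np.load('top0.npz')
for n,g,h in[("cas",(.631,-.332),.026),("sp",(.43,-.112),.015),("ep",(.437,.086),.02),("used",(.582,-.087),.038)]:
    print(n,slab(z['i'],z['d'],"top",g,h))
P=cloud("top",z['d'])
m=(abs(P[...,0]-.582)<.09)&(abs(P[...,1]+.02)<.2)&(abs(P[...,2]-.012)<.004)
print("base",m.sum(),cv2.minAreaRect((P[m][:,:2]*1000).astype(np.float32)))
m=(abs(P[...,0]-.58)<.1)&(abs(P[...,1]+.087)<.12)&(P[...,2]>.09)
print("nesttop",m.sum(),cv2.minAreaRect((P[m][:,:2]*1000).astype(np.float32)))
for q in["wine_glass","sample_bottle","jug","cork_jar","wrench","bung"]:
    for n in("top","side"): print(q,n,[(np.round(r["xyz"],3).tolist(),round(r["confidence"],2)) for r in ctrl.mark_of(n,q)[:2]])
i=z['i']; a=np.hstack([cv2.resize(i[y-28:y+28,x-36:x+36],(390,300),interpolation=cv2.INTER_CUBIC) for x,y in[(336,171),(263,236)]])
b=np.hstack([cv2.resize(i[y-28:y+28,x-36:x+36],(390,300),interpolation=cv2.INTER_CUBIC) for x,y in[(195,235),(190,180)]])
save('crop1.png',np.vstack([a,b]),1)
E
```

```text
cas (array([ 0.6280517, -0.3265174]), -80.879807472229, array([ 50., 129.]), np.int64(703), np.float64(0.025856886976409754))
sp (array([ 0.43409186, -0.11410254]), -81.8978385925293, array([ 50., 130.]), np.int64(754), np.float64(0.015058155506375459))
ep (array([0.43355637, 0.08577576]), -82.98264741897583, array([ 50., 131.]), np.int64(760), np.float64(0.02030862237574571))
used (array([ 0.58211493, -0.08026355]), 89.61573791503906, array([ 68., 161.]), np.int64(786), np.float64(0.03823205881392222))
base 1451 ((582.6212158203125, -35.64591979980469), (273.5634765625, 110.58366394042969), 89.51427459716797)
nesttop 252 ((582.6026000976562, -87.66828155517578), (73.08419036865234, 153.59405517578125), 0.013654195703566074)
wine_glass top [([0.738, -0.163, 0.001], 0.74)]
wine_glass side [([0.742, -0.16, 0.002], 0.89)]
sample_bottle top [([0.746, 0.255, 0.004], 0.92)]
sample_bottle side [([0.749, 0.253, -0.002], 0.62)]
jug top [([0.685, 0.354, 0.004], 0.93), ([0.602, 0.146, 0.106], 0.72)]
jug side [([0.685, 0.359, 0.0], 0.91)]
cork_jar top [([0.374, 0.216, -0.003], 0.61), ([0.471, 0.36, 0.001], 0.31)]
cork_jar side [([0.374, 0.218, 0.0], 0.51)]
wrench top [([0.787, 0.09, -0.0], 0.91)]
wrench side [([0.783, 0.092, 0.002], 0.65)]
bung top [([0.351, -0.201, 0.001], 0.57), ([0.79, 0.09, 0.001], 0.49)]
bung side [([0.347, -0.204, -0.002], 0.78)]
```

View pics/crop1.png

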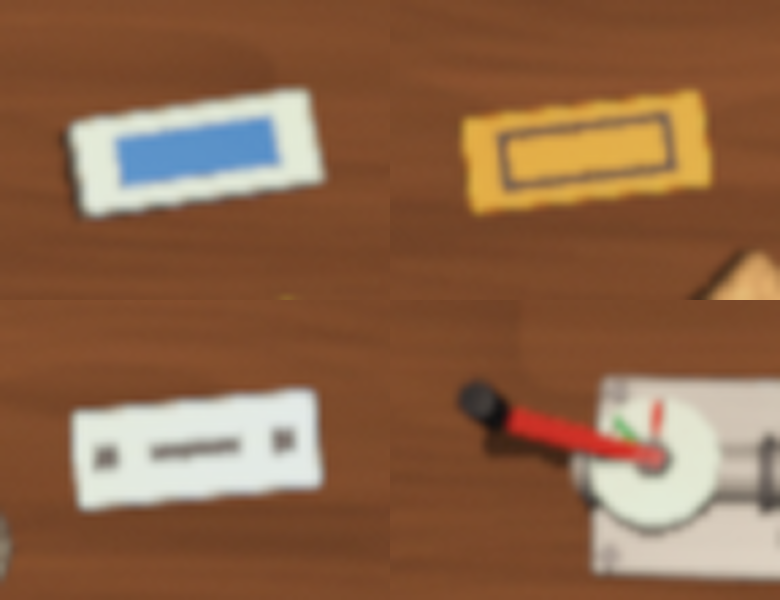

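The crop confirms the fresh cassette (blue panel), the orange spacer, the end plate with dark marks, and the lever standing at about 78° from its red (shut) mark. I'll shut the lever first.

```bash
python3 - <<'E'
from h import *
go(.602,.144,.20,-45)
go(.602,.144,.20,-12)
E
```

```text
pos [0.2386 0.6046 0.2416] toolz [ 0.  0. -1.] yaw 68.5 j7 -0.06 -> tx -507.1 ty -295.1 tz 41.6 turn -13.31
pos [0.2386 0.6046 0.2416] toolz [ 0.  0. -1.] yaw 68.5 j7 -0.06 -> tx -507.1 ty -295.1 tz 41.6 turn 16.09
```

```bash
python3 -m crank '[{"tx":-254,"ty":-148,"tz":0,"turn":10},{"tx":-254,"ty":-148,"tz":0,"turn":10},{"tx":-254,"ty":-148,"tz":0,"turn":10},{"tx":-254,"ty":-148,"tz":0,"turn":10},{"tx":-254,"ty":-148,"tz":0,"turn":10}]' 60 15; python3 - <<'E'
from h import *
go(.602,.144,.20,-30)
E
```

```text
time: 2.22
position: [0.4227, 0.3708, 0.242]
tool_rot: [1.846, 2.541, 0.001]
ft_force: [-0.3, -0.6, 0.4]
grip_width: 0.691
grip_force: 0.0
pos [0.4227 0.3708 0.242 ] toolz [ 0.001  0.    -1.   ] yaw 18.0 j7 -0.43 -> tx -271.1 ty 100.3 tz 42.2 turn 9.61
```

```bash
python3 -m crank '[{"tx":-271,"ty":100,"tz":42,"turn":9.6},{"tx":-271,"ty":100,"tz":42,"turn":9.6},{"tx":-271,"ty":100,"tz":42,"turn":9.6},{"tx":-271,"ty":100,"tz":42,"turn":9.6},{"tx":-271,"ty":100,"tz":42,"turn":9.6}]' 60 15; python3 - <<'E'
from h import *
print([(np.round(r["xyz"],4),r["confidence"]) for n in("top","side") for _ in [ctrl.get_image(n)] for r in ctrl.mark_of(n,"lever_knob")[:1]])
go(.602,.144,.105,-30)
E
```

```text
time: 2.85
position: [0.6028, 0.1449, 0.1995]
tool_rot: [2.718, 1.572, 0.0]
ft_force: [0.0, 1.7, 0.2]
grip_width: 0.692
grip_force: 0.0
[(array([0.6032, 0.1462, 0.1054]), 0.6), (array([0.6007, 0.144 , 0.1047]), 0.61)]
pos [0.6014 0.1478 0.1993] toolz [-0.001  0.    -1.   ] yaw -29.6 j7 -0.7 -> tx -3.0 ty 2.5 tz 94.3 turn 0.08
```

```bash
python3 -m crank '[{"tz":50},{"tz":94},{"tz":94},{"tz":94}]' && python3 -m crank '[{"tz":0},{"tz":0},{"tz":0},{"tz":0}]' 0 15; python3 - <<'E'
from h import *
s=ctrl.get_state(); print(s["ft_force"],s["grip_width"]*87,s["grip_force"])
p=s["position"]; c=np.array([.5838,.0623]); 
d=p[:2]-c; r=np.hypot(*d); a=np.degrees(np.arctan2(d[1],d[0])); print(r,a)
for t in [60,45,30,15,0,-3,-6]:
    print(t); q=c+.085*np.array([np.cos(np.radians(t)),np.sin(np.radians(t))]); go(*q,p[2])
E
```

```text
[-0.52366067  0.85483729 -0.05421723] 59.92489310881539 0.0
0.08726880385118407 78.39155331663706
60
pos [0.6014 0.1478 0.1993] toolz [-0.001  0.    -1.   ] yaw -29.6 j7 -0.7 -> tx 2.0 ty 27.5 tz -0.0 turn 0.00
45
pos [0.6014 0.1478 0.1993] toolz [-0.001  0.    -1.   ] yaw -29.6 j7 -0.7 -> tx -1.1 ty 49.5 tz -0.0 turn 0.00
30
pos [0.6014 0.1478 0.1993] toolz [-0.001  0.    -1.   ] yaw -29.6 j7 -0.7 -> tx -9.7 ty 70.0 tz -0.0 turn 0.00
15
pos [0.6014 0.1478 0.1993] toolz [-0.001  0.    -1.   ] yaw -29.6 j7 -0.7 -> tx -23.3 ty 87.5 tz -0.0 turn 0.00
0
pos [0.6014 0.1478 0.1993] toolz [-0.001  0.    -1.   ] yaw -29.6 j7 -0.7 -> tx -41.0 ty 100.9 tz -0.0 turn 0.00
-3
pos [0.6014 0.1478 0.1993] toolz [-0.001  0.    -1.   ] yaw -29.6 j7 -0.7 -> tx -44.9 ty 103.0 tz -0.0 turn 0.00
-6
pos [0.6014 0.1478 0.1993] toolz [-0.001  0.    -1.   ] yaw -29.6 j7 -0.7 -> tx -49.0 ty 104.8 tz -0.0 turn 0.00$[0]: bad value
```

```bash
python3 -m crank '[{"tx":-3,"ty":2,"tz":50,"turn":0},{"tx":-3,"ty":2,"tz":94,"turn":0},{"tx":-3,"ty":2,"tz":94,"turn":0},{"tx":-3,"ty":2,"tz":94,"turn":0}]' 60 15 && python3 -m crank '[{"tx":0,"ty":0,"tz":0,"turn":0},{"tx":0,"ty":0,"tz":0,"turn":0},{"tx":0,"ty":0,"tz":0,"turn":0},{"tx":0,"ty":0,"tz":0,"turn":0}]' 0 15; python3 - <<'E'
from h import *
s=ctrl.get_state(); print(s["ft_force"],s["grip_width"]*87,s["grip_force"])
p=s["position"]; c=np.array([.5838,.0623]); 
d=p[:2]-c; r=np.hypot(*d); a=np.degrees(np.arctan2(d[1],d[0])); print(r,a)
for t in [60,45,30,15,0,-3,-6]:
    print(t,end=' '); q=c+.085*np.array([np.cos(np.radians(t)),np.sin(np.radians(t))]); go(*q,p[2])
E
```

```text
time: 3.55
position: [0.6023, 0.1464, 0.1075]
tool_rot: [-2.713, -1.585, -0.004]
ft_force: [0.3, 0.3, 1.2]
grip_width: 0.688
grip_force: 0.0
time: 4.05
position: [0.6016, 0.1448, 0.1059]
tool_rot: [-2.714, -1.582, -0.001]
ft_force: [0.3, 0.2, -0.4]
grip_width: 0.32
grip_force: 0.0
[ 0.32406385  0.21698476 -0.43446061] 27.836869960348768 0.0
0.08438986389205559 77.80546638791952
60 pos [0.6016 0.1448 0.1059] toolz [ 0.  0. -1.] yaw -29.5 j7 -0.66 -> tx 4.4 ty 25.8 tz 0.0 turn 0.00
45 pos [0.6016 0.1448 0.1059] toolz [ 0.  0. -1.] yaw -29.5 j7 -0.66 -> tx 1.4 ty 47.8 tz 0.0 turn 0.00
30 pos [0.6016 0.1448 0.1059] toolz [ 0.  0. -1.] yaw -29.5 j7 -0.66 -> tx -7.3 ty 68.2 tz 0.0 turn 0.00
15 pos [0.6016 0.1448 0.1059] toolz [ 0.  0. -1.] yaw -29.5 j7 -0.66 -> tx -20.9 ty 85.7 tz 0.0 turn 0.00
0 pos [0.6016 0.1448 0.1059] toolz [ 0.  0. -1.] yaw -29.5 j7 -0.66 -> tx -38.6 ty 99.1 tz 0.0 turn 0.00
-3 pos [0.6016 0.1448 0.1059] toolz [ 0.  0. -1.] yaw -29.5 j7 -0.66 -> tx -42.6 ty 101.2 tz 0.0 turn 0.00
-6 pos [0.6016 0.1448 0.1059] toolz [ 0.  0. -1.] yaw -29.5 j7 -0.66 -> tx -46.6 ty 103.1 tz 0.0 turn 0.00
```

```bash
python3 -m crank '[{"tx":0,"ty":0,"tz":0,"turn":0},{"tx":0,"ty":0,"tz":0,"turn":0},{"tx":0,"ty":0,"tz":0,"turn":0}]' 0 15 && python3 -m crank '[{"tx":4,"ty":13,"tz":0,"turn":0},{"tx":4,"ty":26,"tz":0,"turn":0},{"tx":3,"ty":37,"tz":0,"turn":0},{"tx":1,"ty":48,"tz":0,"turn":0},{"tx":1,"ty":48,"tz":0,"turn":0}]'; python3 - <<'E'
from h import *
p=ctrl.get_state()["position"]; c=np.array([.5838,.0623])
d=p[:2]-c; r=np.hypot(*d); a=np.degrees(np.arctan2(d[1],d[0])); print(r,a)
for t in [30,15,0,-3,-6]:
    print(t,end=' '); q=c+.085*np.array([np.cos(np.radians(t)),np.sin(np.radians(t))]); go(*q,p[2])
E
```

```text
time: 4.42
position: [0.6016, 0.1447, 0.1056]
tool_rot: [2.714, 1.582, 0.0]
ft_force: [0.4, -0.0, 0.3]
grip_width: 0.22
grip_force: 15.0
time: 5.05
position: [0.6462, 0.1225, 0.1056]
tool_rot: [2.714, 1.581, 0.007]
ft_force: [3.4, 3.4, -3.2]
grip_width: 0.226
grip_force: 15.0
0.08674418232554675 43.985933360570236
30 pos [0.6462 0.1225 0.1056] toolz [ 0.004  0.001 -1.   ] yaw -29.6 j7 -0.6 -> tx -9.9 ty 18.5 tz 0.0 turn 0.00
15 pos [0.6462 0.1225 0.1056] toolz [ 0.004  0.001 -1.   ] yaw -29.6 j7 -0.6 -> tx -23.6 ty 36.0 tz 0.0 turn 0.00
0 pos [0.6462 0.1225 0.1056] toolz [ 0.004  0.001 -1.   ] yaw -29.6 j7 -0.6 -> tx -41.3 ty 49.4 tz 0.0 turn 0.00
-3 pos [0.6462 0.1225 0.1056] toolz [ 0.004  0.001 -1.   ] yaw -29.6 j7 -0.6 -> tx -45.2 ty 51.5 tz 0.0 turn 0.00
-6 pos [0.6462 0.1225 0.1056] toolz [ 0.004  0.001 -1.   ] yaw -29.6 j7 -0.6 -> tx -49.2 ty 53.3 tz 0.0 turn 0.00
```

```bash
python3 -m crank '[{"tx":-9,"ty":18,"tz":0,"turn":0},{"tx":-22,"ty":36,"tz":0,"turn":0},{"tx":-41,"ty":49,"tz":0,"turn":0},{"tx":-46,"ty":52,"tz":0,"turn":0},{"tx":-46,"ty":52,"tz":0,"turn":0}]'; python3 - <<'E'
from h import *
p=ctrl.get_state()["position"]; c=np.array([.5838,.0623]); d=p[:2]-c; print(np.hypot(*d),np.degrees(np.arctan2(d[1],d[0])),ctrl.get_state()["ft_force"])
E
```

```text
time: 5.68
position: [0.6661, 0.0612, 0.1052]
tool_rot: [-2.707, -1.583, -0.004]
ft_force: [-1.2, 8.6, 0.0]
grip_width: 0.221
grip_force: 15.0
0.08229280985857848 -0.779494513511729 [-1.19088602  8.6096386   0.03931096]
```

```bash
python3 -m crank '[{"tx":0,"ty":0,"tz":0,"turn":0},{"tx":0,"ty":0,"tz":0,"turn":0},{"tx":0,"ty":0,"tz":0,"turn":0}]' 50 && python3 -m crank '[{"tx":0,"ty":0,"tz":-50,"turn":0},{"tx":0,"ty":0,"tz":-95,"turn":0},{"tx":0,"ty":0,"tz":-95,"turn":0}]' 75; python3 - <<'E'
from h import *
go(.5826,-.0877,.2,-.3)
E
```

```text
time: 6.05
position: [0.6666, 0.0547, 0.1057]
tool_rot: [2.714, 1.579, -0.0]
ft_force: [0.1, 0.1, -0.3]
grip_width: 0.478
grip_force: 0.0
time: 6.42
position: [0.6691, 0.0551, 0.2056]
tool_rot: [2.712, 1.578, 0.012]
ft_force: [0.4, 0.1, -0.4]
grip_width: 0.806
grip_force: 0.0
pos [0.6691 0.0551 0.2056] toolz [ 0.009  0.001 -1.   ] yaw -29.6 j7 -0.51 -> tx -167.0 ty -4.7 tz 4.8 turn -5.86
```

```bash
python3 -m crank '[{"tx":-167,"ty":-5,"tz":0,"turn":-5.9},{"tx":-167,"ty":-5,"tz":0,"turn":-5.9},{"tx":-167,"ty":-5,"tz":0,"turn":-5.9},{"tx":-167,"ty":-5,"tz":0,"turn":-5.9},{"tx":-167,"ty":-5,"tz":0,"turn":-5.9}]' 80; python3 - <<'E'
from h import *
i,d=ctrl.get_image("top"); s,e=ctrl.get_image("side")
a=i[90:270,140:340]; b=s[110:260,200:400]
save('chk1.png',np.hstack([cv2.resize(a,(400,400)),cv2.resize(b,(400,400))]),1)
for n in("top","side"): print([np.round(r["xyz"],4) for r in ctrl.mark_of(n,"lever_knob")[:1]],[np.round(r["xyz"],4) for r in ctrl.mark_of(n,"lever_pivot")[:1]])
P=cloud("side",e); m=(abs(P[...,0]-.58)<.1)&(abs(P[...,1]+.087)<.12)&(P[...,2]>.092)&(P[...,2]<.108)
print("nesttop",m.sum(),cv2.minAreaRect((P[m][:,:2]*1000).astype(np.float32)))
go(.5826,-.0877,.033,-.3)
E
```

```text
time: 7.05
position: [0.5796, -0.0862, 0.2001]
tool_rot: [-2.223, -2.219, -0.0]
ft_force: [-0.7, 0.8, 0.4]
grip_width: 0.916
grip_force: 0.0
[array([0.6669, 0.0638, 0.1029])] [array([0.5824, 0.0643, 0.0693])]
[array([0.666 , 0.0606, 0.1052])] [array([0.5829, 0.0639, 0.0667])]
nesttop 134 ((578.638916015625, -87.45995330810547), (154.1805419921875, 72.23500061035156), 89.68126678466797)
pos [ 0.58   -0.0855  0.2002] toolz [-0. -0. -1.] yaw 0.1 j7 0.19 -> tx -2.1 ty 2.7 tz 167.2 turn 0.07
```

View pics/chk1.png

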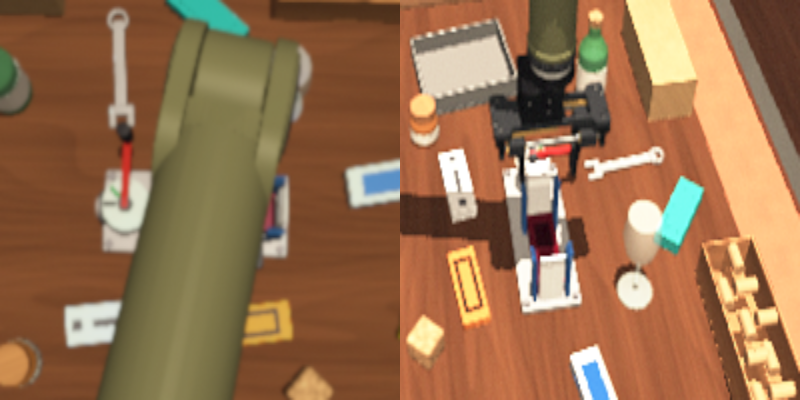

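Lever is on the red mark (top crop: knob at (125,132), bar straight along holder +x). Now I'll go down for the used cassette.

```bash
python3 -m crank '[{"tx":-2,"ty":1,"tz":50,"turn":0},{"tx":-2,"ty":1,"tz":90,"turn":0},{"tx":-2,"ty":1,"tz":120,"turn":0},{"tx":-2,"ty":1,"tz":145,"turn":0},{"tx":-2,"ty":1,"tz":145,"turn":0}]' 80 && python3 -m crank '[{"tx":0,"ty":0,"tz":10,"turn":0},{"tx":0,"ty":0,"tz":21,"turn":0},{"tx":0,"ty":0,"tz":21,"turn":0}]' 80 &&  python3 -m crank '[{"tx":0,"ty":0,"tz":0,"turn":0},{"tx":0,"ty":0,"tz":0,"turn":0},{"tx":0,"ty":0,"tz":0,"turn":0},{"tx":0,"ty":0,"tz":0,"turn":0},{"tx":0,"ty":0,"tz":0,"turn":0}]' 0 25 && python3 -m crank '[{"tx":0,"ty":0,"tz":0,"turn":0},{"tx":0,"ty":0,"tz":0,"turn":0}]'
```

```text
time: 7.98
position: [0.5791, -0.0879, 0.0535]
tool_rot: [-2.219, -2.219, 0.005]
ft_force: [0.3, -1.0, 0.8]
grip_width: 0.917
grip_force: 0.0
time: 8.35
position: [0.5802, -0.0883, 0.034]
tool_rot: [-2.221, -2.22, 0.001]
ft_force: [0.1, -0.4, 0.8]
grip_width: 0.92
grip_force: 0.0
time: 8.98
position: [0.5808, -0.0885, 0.0348]
tool_rot: [2.222, 2.221, 0.0]
ft_force: [0.1, -0.1, 2.0]
grip_width: 0.572
grip_force: 25.0
time: 9.22
position: [0.5808, -0.0885, 0.0348]
tool_rot: [2.222, 2.221, 0.0]
ft_force: [-0.6, 0.0, 2.2]
grip_width: 0.575
grip_force: 25.0
```

```bash
python3 -m crank '[{"tx":0,"ty":0,"tz":-20,"turn":0},{"tx":0,"ty":0,"tz":-50,"turn":0},{"tx":0,"ty":0,"tz":-90,"turn":0},{"tx":0,"ty":0,"tz":-140,"turn":0},{"tx":0,"ty":0,"tz":-170,"turn":0}]' 0 40 ; python3 - <<'E'
from h import *
z=np.load('top0.npz'); P=cloud("top",z['d'])
m=(abs(P[...,0]-.473)<.14)&(abs(P[...,1]-.355)<.12)&(abs(P[...,2]-.04)<.008)
print("tray",m.sum(),cv2.minAreaRect((P[m][:,:2]*1000).astype(np.float32)))
print(ctrl.get_state()["ft_force"])
go(.473,.355,.2,0)
E
```

```text
time: 9.85
position: [0.5812, -0.0889, 0.2082]
tool_rot: [2.221, 2.219, 0.004]
ft_force: [-0.1, -0.0, -3.5]
grip_width: 0.574
grip_force: 40.0
tray 576 ((472.03411865234375, 356.57135009765625), (209.13792419433594, 172.5806121826172), 7.806519985198975)
[-0.10135695 -0.01450512 -3.50942346]
pos [ 0.5812 -0.0889  0.2082] toolz [ 0.003 -0.    -1.   ] yaw -0.1 j7 0.19 -> tx 443.8 ty -108.7 tz 7.8 turn -0.01
```

```bash
python3 -m crank '[{"tx":62,"ty":-15,"tz":0,"turn":0},{"tx":124,"ty":-30,"tz":0,"turn":-1.6},{"tx":186,"ty":-45,"tz":0,"turn":-1.6},{"tx":246,"ty":-60,"tz":0,"turn":-1.6},{"tx":300,"ty":-74,"tz":0,"turn":-1.6}]' && python3 - <<'E'
from h import *
go(.472,.356,.2,7.8); go(.472,.356,.031,7.8)
E
```

```text
time: 10.48
position: [0.5059, 0.2133, 0.2055]
tool_rot: [2.061, 2.37, 0.001]
ft_force: [1.0, 0.2, -3.5]
grip_width: 0.572
grip_force: 40.0
pos [0.5059 0.2133 0.2055] toolz [ 0.001  0.    -1.   ] yaw 8.0 j7 -0.28 -> tx 146.0 ty -13.8 tz 5.6 turn 0.04
pos [0.5059 0.2133 0.2055] toolz [ 0.001  0.    -1.   ] yaw 8.0 j7 -0.28 -> tx 146.0 ty -13.9 tz 174.6 turn 0.04
```

```bash
python3 -m crank '[{"tx":60,"ty":-6,"tz":0,"turn":0},{"tx":115,"ty":-11,"tz":0,"turn":0},{"tx":145,"ty":-14,"tz":0,"turn":0},{"tx":145,"ty":-14,"tz":40,"turn":0},{"tx":145,"ty":-14,"tz":90,"turn":0}]' && python3 -m crank '[{"tx":0,"ty":0,"tz":40,"turn":0},{"tx":0,"ty":0,"tz":70,"turn":0},{"tx":0,"ty":0,"tz":82,"turn":0},{"tx":0,"ty":0,"tz":84,"turn":0},{"tx":0,"ty":0,"tz":84,"turn":0}]' && python3 -m crank '[{"tx":0,"ty":0,"tz":0,"turn":0},{"tx":0,"ty":0,"tz":0,"turn":0},{"tx":0,"ty":0,"tz":0,"turn":0}]' 75
```

```text
time: 11.1
position: [0.4735, 0.3543, 0.1155]
tool_rot: [2.06, 2.371, 0.005]
ft_force: [0.5, -0.1, -2.8]
grip_width: 0.572
grip_force: 40.0
time: 11.72
position: [0.4738, 0.3539, 0.0321]
tool_rot: [2.062, 2.37, 0.004]
ft_force: [0.5, 0.7, -2.9]
grip_width: 0.573
grip_force: 40.0
time: 12.1
position: [0.4733, 0.3536, 0.0314]
tool_rot: [2.062, 2.37, 0.002]
ft_force: [-0.3, 0.2, 0.9]
grip_width: 0.818
grip_force: 0.0
```

```bash
python3 -m crank '[{"tx":0,"ty":0,"tz":-50,"turn":0},{"tx":0,"ty":0,"tz":-110,"turn":0},{"tx":0,"ty":0,"tz":-170,"turn":0},{"tx":0,"ty":0,"tz":-170,"turn":0}]' 75 && python3 - <<'E'
from h import *
i,d=ctrl.get_image("top"); ctrl.get_image("side")
for q,h in(("cassette",.026),("spacer1",.015),("end_plate",.02)):
    for r in ctrl.mark_of("top",q): print(q,np.round(r["xyz"],3),slab(i,d,"top",r["xyz"],h,.08))
P=cloud("top",d); m=(abs(P[...,0]-.58)<.1)&(abs(P[...,1]+.087)<.12)&(P[...,2]>.092)&(P[...,2]<.11)
print("nesttop",m.sum(),cv2.minAreaRect((P[m][:,:2]*1000).astype(np.float32)))
print([np.round(r["xyz"],3) for r in ctrl.mark_of("side","used_cassette")])
go(.628,-.3265,.2,9.1)
E
```

```text
time: 12.6
position: [0.4757, 0.3553, 0.2072]
tool_rot: [2.061, 2.369, 0.019]
ft_force: [-0.5, 0.7, -0.3]
grip_width: 0.862
grip_force: 0.0
cassette [ 0.86  -0.045  0.011] (array([ 0.85831915, -0.04411939]), 50.46744155883789, array([ 51., 131.]), np.int64(676), np.float64(0.025831469841068988))
cassette [ 0.477 -0.375  0.013] (array([ 0.47776132, -0.3785174 ]), -15.760322570800781, array([ 49., 130.]), np.int64(740), np.float64(0.02586446885879712))
cassette [ 0.632 -0.33   0.012] (array([ 0.62776208, -0.32708347]), -80.9626693725586, array([ 50., 130.]), np.int64(703), np.float64(0.02563988986306942))
cassette [ 0.652 -0.532  0.011] (array([ 0.65527765, -0.5323338 ]), 51.223731994628906, array([ 54., 131.]), np.int64(745), np.float64(0.025559945195975375))
cassette [ 0.222 -0.335  0.013] (array([ 0.2229801 , -0.33346307]), -7.827301025390625, array([ 51., 131.]), np.int64(856), np.float64(0.02576845438118569))
spacer1 [ 0.43  -0.112  0.008] (array([ 0.43404858, -0.11402065]), -81.89771842956543, array([ 50., 130.]), np.int64(754), np.float64(0.015112700830483439))
end_plate [0.438 0.088 0.004] (array([0.43342816, 0.0858819 ]), -83.19561910629272, array([ 50., 131.]), np.int64(756), np.float64(0.02010507421174368))
end_plate [ 0.429 -0.113  0.009] (array([ 0.43415152, -0.11427117]), -81.84940528869629, array([ 50., 129.]), np.int64(552), np.float64(0.015781331700860712))
end_plate [0.584 0.063 0.068] (array([0.58183875, 0.04845189]), 1.300740122795105, array([105., 106.]), np.int64(134), np.float64(0.014895111851465082))
nesttop 231 ((581.397705078125, -87.758056640625), (153.74693298339844, 72.65049743652344), 88.86968231201172)
[array([0.475, 0.357, 0.017])]
pos [0.472  0.3526 0.1986] toolz [-0.002 -0.002 -1.   ] yaw 8.0 j7 -0.52 -> tx -694.2 ty 60.3 tz -0.3 turn -0.23
```

```bash
python3 -m crank '[{"tx":-60,"ty":5,"tz":0,"turn":0},{"tx":-120,"ty":10,"tz":0,"turn":0},{"tx":-180,"ty":15,"tz":0,"turn":0},{"tx":-240,"ty":20,"tz":0,"turn":0},{"tx":-300,"ty":25,"tz":0,"turn":0}]' 75 >/dev/null&& python3 -m crank '[{"tx":-60,"ty":5,"tz":0,"turn":0},{"tx":-120,"ty":10,"tz":0,"turn":0},{"tx":-180,"ty":15,"tz":0,"turn":0},{"tx":-240,"ty":20,"tz":0,"turn":0},{"tx":-300,"ty":25,"tz":0,"turn":0}]' 75; python3 - <<'E'
from h import *
go(.628,-.3268,.021,9.1)
E
```

```text
time: 14.15
position: [0.6054, -0.2355, 0.1992]
tool_rot: [-2.06, -2.37, 0.001]
ft_force: [0.9, -0.1, 0.3]
grip_width: 0.862
grip_force: 0.0
pos [ 0.6054 -0.2355  0.1992] toolz [-0.002  0.001 -1.   ] yaw 8.0 j7 0.62 -> tx -93.7 ty 10.0 tz 178.1 turn -0.22
```

```bash
python3 -m crank '[{"tx":-45,"ty":5,"tz":0,"turn":-0.2},{"tx":-90,"ty":9,"tz":0,"turn":-0.2},{"tx":-90,"ty":9,"tz":50,"turn":-0.2},{"tx":-90,"ty":9,"tz":100,"turn":-0.2},{"tx":-90,"ty":9,"tz":100,"turn":-0.2}]' 80 ; python3 - <<'E'
from h import *
ctrl.get_image("side")
go(.628,-.3268,.022,9.1)
E
```

```text
time: 14.78
position: [0.6234, -0.3198, 0.0943]
tool_rot: [-2.034, -2.38, 0.005]
ft_force: [0.5, -0.2, 0.6]
grip_width: 0.919
grip_force: 0.0
pos [ 0.6255 -0.321   0.0981] toolz [-0.005  0.002 -1.   ] yaw 9.0 j7 0.79 -> tx -6.3 ty 1.9 tz 76.1 turn -0.03
```

```bash
python3 -m crank '[{"tx":-5,"ty":2,"tz":40,"turn":0},{"tx":-5,"ty":2,"tz":65,"turn":0},{"tx":-5,"ty":2,"tz":75,"turn":0},{"tx":-5,"ty":2,"tz":75,"turn":0},{"tx":-5,"ty":2,"tz":75,"turn":0}]' 80; python3 -m crank '[{"tx":0,"ty":0,"tz":0,"turn":0},{"tx":0,"ty":0,"tz":0,"turn":0},{"tx":0,"ty":0,"tz":0,"turn":0},{"tx":0,"ty":0,"tz":0,"turn":0},{"tx":0,"ty":0,"tz":0,"turn":0}]' 0 40 >/dev/null;  python3 -m crank '[{"tx":0,"ty":0,"tz":0,"turn":0},{"tx":0,"ty":0,"tz":0,"turn":0}]'
```

```text
time: 15.45
position: [0.631, -0.3272, 0.0278]
tool_rot: [2.039, 2.386, 0.002]
ft_force: [-0.3, -0.4, 0.0]
grip_width: 0.921
grip_force: 0.0
time: 16.32
position: [0.6295, -0.3266, 0.0256]
tool_rot: [-2.041, -2.388, 0.0]
ft_force: [-1.3, 0.8, 1.5]
grip_width: 0.575
grip_force: 40.0
```

```bash
python3 -m crank '[{"tx":0,"ty":0,"tz":-40,"turn":0},{"tx":0,"ty":0,"tz":-90,"turn":0},{"tx":0,"ty":0,"tz":-140,"turn":0},{"tx":0,"ty":0,"tz":-180,"turn":0},{"tx":0,"ty":0,"tz":-180,"turn":0}]' 0 40 ; python3 - <<'E'
from h import *
ctrl.get_image("side")
print([np.round(r["xyz"],3) for r in ctrl.mark_of("side","cassette")])
go(.581,-.0877,.2,-.1)
E
```

```text
time: 16.95
position: [0.6315, -0.3278, 0.2096]
tool_rot: [2.036, 2.383, 0.004]
ft_force: [0.5, 0.5, -2.1]
grip_width: 0.573
grip_force: 40.0
[array([ 0.219, -0.332,  0.014]), array([ 0.637, -0.327,  0.192]), array([ 0.475, -0.381,  0.01 ]), array([ 0.858, -0.04 ,  0.013]), array([ 0.657, -0.535,  0.012])]
pos [ 0.6295 -0.3263  0.2046] toolz [-0.001  0.001 -1.   ] yaw 9.0 j7 0.77 -> tx 243.2 ty -10.7 tz 4.8 turn 1.81
```

```bash
python3 -m crank '[{"tx":50,"ty":-2,"tz":0,"turn":0.4},{"tx":110,"ty":-5,"tz":0,"turn":0.9},{"tx":170,"ty":-7,"tz":0,"turn":1.4},{"tx":220,"ty":-10,"tz":0,"turn":1.8},{"tx":243,"ty":-11,"tz":0,"turn":1.8}]' 0 40 >/dev/null; python3 -m crank '[{"tx":0,"ty":0,"tz":0,"turn":0},{"tx":0,"ty":0,"tz":30,"turn":0},{"tx":0,"ty":0,"tz":50,"turn":0},{"tx":0,"ty":0,"tz":60,"turn":0},{"tx":0,"ty":0,"tz":60,"turn":0}]'; python3 - <<'E'
from h import *
i,d=ctrl.get_image("side"); 
save('chk2.png',i[110:290,190:390],3)
P=cloud("side",d); c=(abs(P[...,0]-.58)<.06)&(abs(P[...,1]+.087)<.1)
for lo,hi in((.128,.16),(.096,.106)):
    m=c&(P[...,2]>lo)&(P[...,2]<hi); print(m.sum(),P[m].min(0),P[m].max(0))
go(.581,-.0877,.2,-.1)
E
```

```text
time: 18.3
position: [0.5803, -0.0894, 0.1444]
tool_rot: [-2.223, -2.218, 0.003]
ft_force: [-0.8, 0.3, -1.2]
grip_width: 0.572
grip_force: 40.0
390 [ 0.54448466 -0.15699206  0.12816272] [ 0.61274415 -0.03456259  0.15987445]
45 [ 0.54259825 -0.16493633  0.09607854] [ 0.61514775 -0.02776835  0.10588697]
pos [ 0.581  -0.0892  0.1454] toolz [-0. -0. -1.] yaw -0.1 j7 0.23 -> tx 1.5 ty 0.0 tz -54.6 turn -0.00
```

View pics/chk2.png

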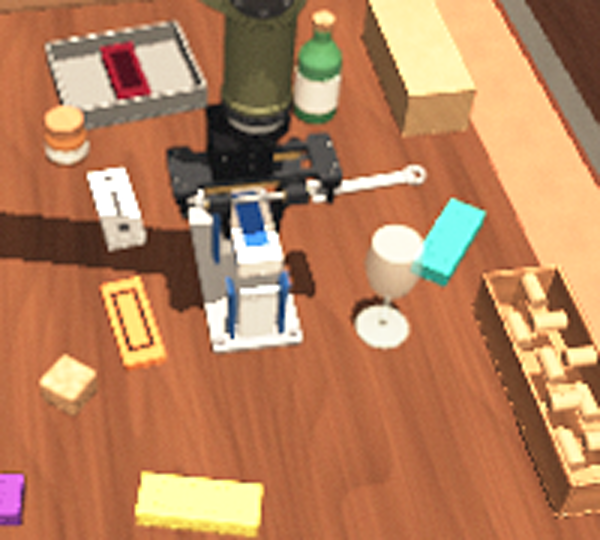

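```bash
python3 -m crank '[{"tx":2,"ty":0,"tz":10,"turn":0},{"tx":2,"ty":0,"tz":20,"turn":0},{"tx":2,"ty":0,"tz":30,"turn":0},{"tx":2,"ty":0,"tz":40,"turn":0},{"tx":2,"ty":0,"tz":45,"turn":0}]'; python3 - <<'E'
from h import *
go(.581,-.0877,.0386,-.1)
E
```

```text
time: 18.98
position: [0.5805, -0.0862, 0.0996]
tool_rot: [-2.221, -2.22, 0.001]
ft_force: [0.7, 1.0, -2.1]
grip_width: 0.573
grip_force: 40.0
pos [ 0.5805 -0.0862  0.0996] toolz [-0.001 -0.    -1.   ] yaw -0.0 j7 0.24 -> tx -1.5 ty 0.5 tz 61.0 turn 0.01
```

```bash
python3 -m crank '[{"tx":0,"ty":0,"tz":12,"turn":0},{"tx":0,"ty":0,"tz":24,"turn":0},{"tx":0,"ty":0,"tz":36,"turn":0},{"tx":0,"ty":0,"tz":48,"turn":0},{"tx":0,"ty":0,"tz":57,"turn":0}]';  python3 -m crank '[{"tx":0,"ty":0,"tz":2,"turn":0},{"tx":0,"ty":0,"tz":3,"turn":0},{"tx":0,"ty":0,"tz":4,"turn":0},{"tx":0,"ty":0,"tz":4,"turn":0}]'
```

```text
time: 19.6
position: [0.5807, -0.0862, 0.0426]
tool_rot: [-2.222, -2.221, 0.001]
ft_force: [0.1, -1.0, -1.0]
grip_width: 0.573
grip_force: 40.0
time: 20.1
position: [0.5812, -0.0863, 0.0399]
tool_rot: [2.222, 2.221, 0.001]
ft_force: [0.2, -0.8, -1.5]
grip_width: 0.573
grip_force: 40.0
```

```bash
python3 -m crank '[{"tx":0,"ty":0,"tz":1.5,"turn":0},{"tx":0,"ty":0,"tz":2,"turn":0},{"tx":0,"ty":0,"tz":2,"turn":0}]';  python3 -m crank '[{"tx":0,"ty":0,"tz":0,"turn":0},{"tx":0,"ty":0,"tz":0,"turn":0},{"tx":0,"ty":0,"tz":0,"turn":0},{"tx":0,"ty":0,"tz":0,"turn":0}]' 78; python3 -m crank '[{"tx":0,"ty":0,"tz":-40,"turn":0},{"tx":0,"ty":0,"tz":-90,"turn":0},{"tx":0,"ty":0,"tz":-140,"turn":0},{"tx":0,"ty":0,"tz":-160,"turn":0},{"tx":0,"ty":0,"tz":-160,"turn":0}]' 78;python3 - <<'E'
from h import *
go(.434,-.114,.2,8.1)
E
```

```text
time: 20.48
position: [0.581, -0.0862, 0.0376]
tool_rot: [2.222, 2.221, 0.0]
ft_force: [0.2, -0.2, -2.1]
grip_width: 0.571
grip_force: 40.0
time: 20.98
position: [0.5811, -0.0862, 0.0377]
tool_rot: [2.222, 2.221, 0.0]
ft_force: [-0.1, -0.2, 0.2]
grip_width: 0.874
grip_force: 0.0
time: 21.6
position: [0.5821, -0.0864, 0.1994]
tool_rot: [2.22, 2.219, 0.005]
ft_force: [-0.3, 0.1, -0.5]
grip_width: 0.898
grip_force: 0.0
pos [ 0.5821 -0.0864  0.1994] toolz [ 0.004  0.    -1.   ] yaw -0.0 j7 0.2 -> tx -27.7 ty -148.1 tz -1.2 turn -1.63
```

```bash
python3 -m crank '[{"tx":-9,"ty":-50,"tz":0,"turn":-0.6},{"tx":-18,"ty":-100,"tz":0,"turn":-1.2},{"tx":-28,"ty":-140,"tz":0,"turn":-1.6},{"tx":-28,"ty":-148,"tz":0,"turn":-1.6},{"tx":-28,"ty":-148,"tz":0,"turn":-1.6}]' 78;python3 - <<'E'
from h import *
i,d=ctrl.get_image("side")
for r in ctrl.mark_of("side","spacer1"): print(np.round(r["xyz"],3),r["confidence"],slab(i,d,"side",r["xyz"],.015,.08))
P=cloud("side",d)
m=(abs(P[...,0]-.58)<.03)&(abs(P[...,1]+.087)<.06)&(P[...,2]<.06);print("nest content z",m.sum(),np.percentile(P[m][:,2],[5,50,95]),i[m].mean(0))
go(.434,-.114,.1,8.1)
E
```

```text
time: 22.22
position: [0.4328, -0.1137, 0.1969]
tool_rot: [-2.061, -2.37, -0.001]
ft_force: [0.7, -0.2, 0.3]
grip_width: 0.895
grip_force: 0.0
[ 0.428 -0.115  0.007] 0.98 (array([ 0.43054346, -0.11252973]), -82.08489465713501, array([ 51., 134.]), np.int64(382), np.float64(0.015960872857453623))
[0.47  0.356 0.006] 0.41 (array([0.53099646, 0.35074399]), -71.47583389282227, array([20., 50.]), np.int64(8), np.float64(0.009938765611767653))
nest content z 255 [0.01525113 0.03874698 0.04346251] [178.55686275 207.40784314 235.04705882]
pos [ 0.4338 -0.1137  0.1973] toolz [-0. -0. -1.] yaw 8.0 j7 0.28 -> tx -0.3 ty 0.2 tz 97.3 turn -0.02
```

```bash
python3 -m crank '[{"tx":0,"ty":-1,"tz":50,"turn":0},{"tx":0,"ty":-1,"tz":100,"turn":0},{"tx":0,"ty":-1,"tz":150,"turn":0},{"tx":0,"ty":-1,"tz":174,"turn":0},{"tx":0,"ty":-1,"tz":176,"turn":0}]' 80; python3 -m crank '[{"tx":0,"ty":0,"tz":0,"turn":0},{"tx":0,"ty":0,"tz":0,"turn":0},{"tx":0,"ty":0,"tz":0,"turn":0},{"tx":0,"ty":0,"tz":0,"turn":0},{"tx":0,"ty":0,"tz":0,"turn":0}]' 0 40 >/dev/null;  python3 -m crank '[{"tx":0,"ty":0,"tz":0,"turn":0},{"tx":0,"ty":0,"tz":0,"turn":0}]'
```

```text
time: 22.95
position: [0.4323, -0.1143, 0.02]
tool_rot: [-2.06, -2.371, 0.005]
ft_force: [0.2, 0.5, 0.9]
grip_width: 0.913
grip_force: 0.0
time: 23.82
position: [0.4323, -0.1143, 0.0218]
tool_rot: [2.061, 2.37, 0.001]
ft_force: [-0.4, 0.2, 3.0]
grip_width: 0.569
grip_force: 40.0
```

```bash
python3 -m crank '[{"tx":0,"ty":0,"tz":-40,"turn":0},{"tx":0,"ty":0,"tz":-80,"turn":0},{"tx":0,"ty":0,"tz":-120,"turn":0},{"tx":0,"ty":0,"tz":-160,"turn":0},{"tx":0,"ty":0,"tz":-160,"turn":0}]' 0 40 ; python3 - <<'E'
from h import *
ctrl.get_image("side")
print([np.round(r["xyz"],3) for r in ctrl.mark_of("side","spacer1")])
go(.581,-.0865,.18,-.1)
E
```

```text
time: 24.45
position: [0.4339, -0.1147, 0.1842]
tool_rot: [2.059, 2.367, 0.007]
ft_force: [-0.3, 0.0, -2.1]
grip_width: 0.567
grip_force: 40.0
[array([ 0.434, -0.116,  0.172]), array([0.372, 0.22 , 0.002])]
pos [ 0.4316 -0.1142  0.181 ] toolz [-0.  0. -1.] yaw 8.0 j7 0.29 -> tx 6.7 ty 151.8 tz 1.0 turn 1.61
```

```bash
python3 -m crank '[{"tx":2,"ty":45,"tz":0,"turn":0.5},{"tx":4,"ty":95,"tz":0,"turn":1.1},{"tx":6,"ty":135,"tz":0,"turn":1.6},{"tx":7,"ty":151,"tz":0,"turn":1.6},{"tx":7,"ty":151,"tz":0,"turn":1.6}]' 0 40; python3 -m crank '[{"tx":0,"ty":0,"tz":15,"turn":0},{"tx":0,"ty":0,"tz":28,"turn":0},{"tx":0,"ty":0,"tz":40,"turn":0},{"tx":0,"ty":0,"tz":40,"turn":0}]'; python3 - <<'E'
from h import *
i,d=ctrl.get_image("side"); 
P=cloud("side",d); c=(abs(P[...,0]-.58)<.035)&(abs(P[...,1]+.12)<.07)&(i[...,0]>150)&(i[...,2]<110)
m=c&(P[...,2]>.11)&(P[...,2]<.15); print(m.sum(),np.percentile(P[m],[1,99],axis=0))
go(.581,-.0865,.06,-.1)
E
```

```text
time: 25.18
position: [0.5797, -0.0865, 0.1798]
tool_rot: [-2.22, -2.22, 0.005]
ft_force: [-0.1, 0.2, -1.0]
grip_width: 0.569
grip_force: 40.0
time: 25.68
position: [0.5793, -0.0864, 0.1402]
tool_rot: [-2.221, -2.219, 0.002]
ft_force: [0.8, 0.5, 0.2]
grip_width: 0.568
grip_force: 40.0
193 [[ 0.55316838 -0.15205764  0.12042422]
 [ 0.6030971  -0.05412839  0.13834387]]
pos [ 0.58   -0.0865  0.1411] toolz [-0.001  0.    -1.   ] yaw -0.0 j7 0.24 -> tx -0.1 ty 1.0 tz 81.1 turn 0.01
```

```bash
python3 -m crank '[{"tx":0,"ty":1,"tz":12,"turn":0},{"tx":0,"ty":1,"tz":24,"turn":0},{"tx":0,"ty":1,"tz":36,"turn":0},{"tx":0,"ty":1,"tz":46,"turn":0},{"tx":0,"ty":1,"tz":46,"turn":0}]';python3 -m crank '[{"tx":0,"ty":0,"tz":10,"turn":0},{"tx":0,"ty":0,"tz":20,"turn":0},{"tx":0,"ty":0,"tz":28,"turn":0},{"tx":0,"ty":0,"tz":32,"turn":0},{"tx":0,"ty":0,"tz":33,"turn":0}]'; python3 -m crank '[{"tx":0,"ty":0,"tz":0,"turn":0},{"tx":0,"ty":0,"tz":0,"turn":0}]'
```

```text
time: 26.35
position: [0.5808, -0.0864, 0.0944]
tool_rot: [-2.221, -2.22, 0.002]
ft_force: [-0.3, 0.3, -0.9]
grip_width: 0.571
grip_force: 40.0
time: 26.98
position: [0.5816, -0.0864, 0.0623]
tool_rot: [-2.222, -2.221, 0.0]
ft_force: [-0.6, 0.9, -0.5]
grip_width: 0.566
grip_force: 40.0
time: 27.22
position: [0.5817, -0.0865, 0.0628]
tool_rot: [2.222, 2.221, 0.001]
ft_force: [-0.1, -0.4, -1.0]
grip_width: 0.571
grip_force: 40.0
```

```bash
python3 -m crank '[{"tx":0,"ty":0,"tz":2,"turn":0},{"tx":0,"ty":0,"tz":2.5,"turn":0},{"tx":0,"ty":0,"tz":2.5,"turn":0}]';  python3 -m crank '[{"tx":0,"ty":0,"tz":0,"turn":0},{"tx":0,"ty":0,"tz":0,"turn":0},{"tx":0,"ty":0,"tz":0,"turn":0},{"tx":0,"ty":0,"tz":0,"turn":0}]' 78; python3 -m crank '[{"tx":0,"ty":0,"tz":-40,"turn":0},{"tx":0,"ty":0,"tz":-90,"turn":0},{"tx":0,"ty":0,"tz":-135,"turn":0},{"tx":0,"ty":0,"tz":-135,"turn":0}]' 78;python3 - <<'E'
from h import *
go(.4333,.0858,.2,6.9)
E
```

```text
time: 27.6
position: [0.5817, -0.0864, 0.0601]
tool_rot: [2.222, 2.221, 0.0]
ft_force: [-0.5, -0.7, -0.7]
grip_width: 0.572
grip_force: 40.0
time: 28.1
position: [0.5816, -0.0864, 0.0601]
tool_rot: [2.222, 2.221, 0.0]
ft_force: [-0.5, -0.2, 0.2]
grip_width: 0.87
grip_force: 0.0
time: 28.6
position: [0.584, -0.087, 0.1994]
tool_rot: [2.218, 2.217, 0.009]
ft_force: [-0.3, 0.5, -0.5]
grip_width: 0.9
grip_force: 0.0
pos [ 0.584  -0.087   0.1994] toolz [ 0.008  0.    -1.   ] yaw -0.0 j7 0.21 -> tx 172.7 ty -150.9 tz -1.8 turn -1.39
```

```bash
python3 -m crank '[{"tx":43,"ty":-37,"tz":0,"turn":-0.5},{"tx":86,"ty":-74,"tz":0,"turn":-1},{"tx":129,"ty":-111,"tz":0,"turn":-1.4},{"tx":172,"ty":-148,"tz":0,"turn":-1.4},{"tx":172,"ty":-148,"tz":0,"turn":-1.4}]' 78;python3 - <<'E'
from h import *
i,d=ctrl.get_image("side"); ctrl.get_image("top")
for n in("side","top"):
  for r in ctrl.mark_of(n,"end_plate")[:2]: print(np.round(r["xyz"],3),r["confidence"],slab(i,d,"side",r["xyz"],.02,.08))
P=cloud("side",d)
m=(abs(P[...,0]-.58)<.028)&(abs(P[...,1]+.087)<.06)&(i[...,0]>150)&(i[...,2]<110);print("spacer z",m.sum(),np.percentile(P[m],[3,50,97],axis=0))
save('chk3.png',i[120:280,190:350],3.5)
go(.4333,.0858,.0225,6.9)
E
```

```text
time: 29.22
position: [0.4306, 0.0891, 0.1939]
tool_rot: [-2.072, -2.359, 0.001]
ft_force: [0.5, -0.6, 0.6]
grip_width: 0.895
grip_force: 0.0
[0.432 0.087 0.01 ] 0.79 (array([0.42941699, 0.08749992]), -83.12764930725098, array([ 49., 133.]), np.int64(286), np.float64(0.020788801660394984))
[0.473 0.358 0.005] 0.73 (array([0.47236984, 0.33637573]), -76.73108673095703, array([ 52., 110.]), np.int64(14), np.float64(0.024863039901713124))
[0.436 0.088 0.009] 0.58 (array([0.42941699, 0.08749992]), -83.12764930725098, array([ 49., 133.]), np.int64(286), np.float64(0.020788801660394984))
spacer z 112 [[ 0.55543234 -0.12245589  0.04921199]
 [ 0.57296437 -0.07388428  0.05496392]
 [ 0.60393063 -0.03364651  0.05835278]]
pos [0.4341 0.0845 0.1947] toolz [-0.    -0.001 -1.   ] yaw 6.9 j7 -0.17 -> tx 1.5 ty -0.6 tz 172.2 turn -0.01
```

View pics/chk3.png

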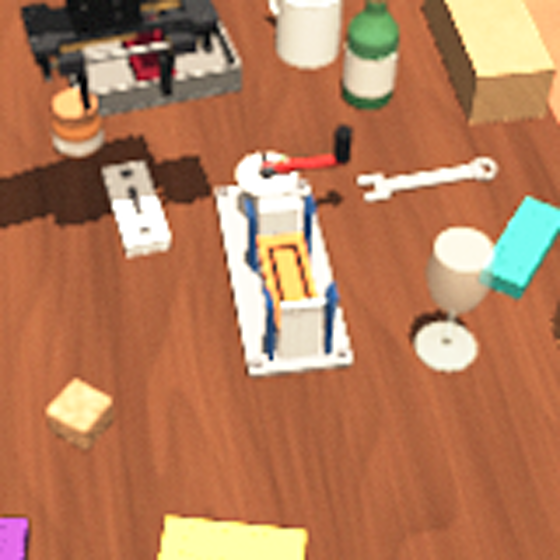

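The picture shows the spacer flat in the nest (285,270), the lever still shut (knob at (343,145)) and the end plate undisturbed (135,208). Next is the plate.

```bash
python3 -m crank '[{"tx":2,"ty":-2,"tz":50,"turn":0},{"tx":2,"ty":-2,"tz":100,"turn":0},{"tx":2,"ty":-2,"tz":150,"turn":0},{"tx":2,"ty":-2,"tz":174,"turn":0},{"tx":2,"ty":-2,"tz":174,"turn":0}]' 80; python3 -m crank '[{"tx":0,"ty":0,"tz":0,"turn":0},{"tx":0,"ty":0,"tz":0,"turn":0},{"tx":0,"ty":0,"tz":0,"turn":0},{"tx":0,"ty":0,"tz":0,"turn":0},{"tx":0,"ty":0,"tz":0,"turn":0}]' 0 45 >/dev/null;  python3 -m crank '[{"tx":0,"ty":0,"tz":0,"turn":0},{"tx":0,"ty":0,"tz":0,"turn":0}]';  python3 -m crank '[{"tx":0,"ty":0,"tz":-40,"turn":0},{"tx":0,"ty":0,"tz":-80,"turn":0},{"tx":0,"ty":0,"tz":-120,"turn":0},{"tx":0,"ty":0,"tz":-160,"turn":0},{"tx":0,"ty":0,"tz":-160,"turn":0}]' 0 45 ; python3 - <<'E'
from h import *
ctrl.get_image("side")
print([np.round(r["xyz"],3) for r in ctrl.mark_of("side","end_plate")])
go(.5813,-.0865,.18,-.1)
E
```

```text
time: 30.05
position: [0.4321, 0.0855, 0.0205]
tool_rot: [2.086, 2.349, -0.003]
ft_force: [0.9, 1.2, 0.8]
grip_width: 0.919
grip_force: 0.0
time: 30.92
position: [0.4316, 0.0874, 0.0211]
tool_rot: [2.082, 2.352, 0.0]
ft_force: [0.8, -0.5, -0.5]
grip_width: 0.57
grip_force: 45.0
time: 31.55
position: [0.4329, 0.088, 0.1834]
tool_rot: [2.081, 2.351, 0.008]
ft_force: [0.3, -0.0, -4.6]
grip_width: 0.568
grip_force: 45.0
[array([0.433, 0.09 , 0.172])]
pos [0.4304 0.0872 0.1799] toolz [-0.002 -0.    -1.   ] yaw 7.0 j7 -0.18 -> tx -190.8 ty 128.7 tz -0.3 turn 1.42
```

```bash
python3 -m crank '[{"tx":-45,"ty":30,"tz":0,"turn":0.4},{"tx":-90,"ty":61,"tz":0,"turn":0.9},{"tx":-135,"ty":91,"tz":0,"turn":1.4},{"tx":-180,"ty":121,"tz":0,"turn":1.4},{"tx":-191,"ty":129,"tz":0,"turn":1.4}]' 0 45 >/dev/null; python3 -m crank '[{"tx":0,"ty":0,"tz":0,"turn":0},{"tx":0,"ty":0,"tz":20,"turn":0},{"tx":0,"ty":0,"tz":35,"turn":0},{"tx":0,"ty":0,"tz":35,"turn":0}]'; python3 - <<'E'
from h import *
i,d=ctrl.get_image("side"); 
P=cloud("side",d); c=(abs(P[...,0]-.58)<.022)&(abs(P[...,1]+.12)<.07)
m=c&(P[...,2]>.118)&(P[...,2]<.15); print(m.sum(),np.percentile(P[m],[0,1,50,99],axis=0))
m=c&(P[...,2]>.085)&(P[...,2]<.108)&(P[...,1]<-.14); print(m.sum(),np.percentile(P[m],[0,1,50,99],axis=0))
go(.5813,-.0865,.0741,-.1)
E
```

```text
time: 32.78
position: [0.5807, -0.0852, 0.1437]
tool_rot: [-2.218, -2.22, 0.004]
ft_force: [0.4, 1.3, -4.0]
grip_width: 0.57
grip_force: 45.0
289 [[ 0.55805487 -0.15304879  0.12082388]
 [ 0.55863024 -0.15191666  0.12559141]
 [ 0.58020106 -0.11383124  0.14332907]
 [ 0.60137818 -0.05582449  0.14746548]]
45 [[ 0.55803604 -0.16501321  0.08558376]
 [ 0.55827188 -0.16457987  0.08563006]
 [ 0.57859153 -0.16084024  0.09397844]
 [ 0.59915268 -0.15711465  0.10496743]]
pos [ 0.5817 -0.0857  0.145 ] toolz [-0.002  0.    -1.   ] yaw 0.0 j7 0.25 -> tx -0.9 ty -0.2 tz 70.9 turn 0.03
```

Plate end is at y -0.152 (same as the spacer's), so it is well centred. Lowering it.

```bash
python3 -m crank '[{"tx":-1,"ty":0,"tz":12,"turn":0},{"tx":-1,"ty":0,"tz":24,"turn":0},{"tx":-1,"ty":0,"tz":36,"turn":0},{"tx":-1,"ty":0,"tz":46,"turn":0},{"tx":-1,"ty":0,"tz":46,"turn":0}]';python3 -m crank '[{"tx":0,"ty":0,"tz":8,"turn":0},{"tx":0,"ty":0,"tz":15,"turn":0},{"tx":0,"ty":0,"tz":20,"turn":0},{"tx":0,"ty":0,"tz":22,"turn":0},{"tx":0,"ty":0,"tz":22,"turn":0}]'; python3 -m crank '[{"tx":0,"ty":0,"tz":1,"turn":0},{"tx":0,"ty":0,"tz":2,"turn":0},{"tx":0,"ty":0,"tz":2,"turn":0}]'
```

```text
time: 33.45
position: [0.582, -0.0875, 0.0988]
tool_rot: [-2.221, -2.22, 0.002]
ft_force: [-0.7, 0.6, -4.4]
grip_width: 0.569
grip_force: 45.0
time: 34.08
position: [0.582, -0.0877, 0.0777]
tool_rot: [-2.222, -2.22, 0.001]
ft_force: [-4.9, -1.2, -3.8]
grip_width: 0.572
grip_force: 45.0
time: 34.45
position: [0.5821, -0.0877, 0.0761]
tool_rot: [-2.222, -2.22, 0.001]
ft_force: [-6.7, -0.1, -0.4]
grip_width: 0.573
grip_force: 45.0
```

```bash
python3 -m crank '[{"tx":0,"ty":-0.8,"tz":0,"turn":0},{"tx":0,"ty":-0.8,"tz":1,"turn":0},{"tx":0,"ty":-0.8,"tz":1.5,"turn":0},{"tx":0,"ty":-0.8,"tz":1.5,"turn":0}]';  python3 -m crank '[{"tx":0,"ty":0,"tz":0,"turn":0},{"tx":0,"ty":0,"tz":0,"turn":0},{"tx":0,"ty":0,"tz":0,"turn":0},{"tx":0,"ty":0,"tz":0,"turn":0}]' 78; python3 -m crank '[{"tx":0,"ty":0,"tz":-40,"turn":0},{"tx":0,"ty":0,"tz":-80,"turn":0},{"tx":0,"ty":0,"tz":-125,"turn":0},{"tx":0,"ty":0,"tz":-125,"turn":0}]' 78;python3 - <<'E'
from h import *
for n in("top","side"): ctrl.get_image(n); print([np.round(r["xyz"],4) for r in ctrl.mark_of(n,"lever_knob")[:1]])
go(.6675,.062,.2,60); go(.6675,.062,.2,-60)
E
```

```text
time: 34.95
position: [0.582, -0.0878, 0.0751]
tool_rot: [2.222, 2.22, 0.001]
ft_force: [-5.5, 0.1, -0.4]
grip_width: 0.572
grip_force: 45.0
time: 35.45
position: [0.5824, -0.0874, 0.0748]
tool_rot: [2.221, 2.221, 0.001]
ft_force: [0.4, 0.0, -0.3]
grip_width: 0.873
grip_force: 0.0
time: 35.95
position: [0.5845, -0.0881, 0.2038]
tool_rot: [2.218, 2.217, 0.009]
ft_force: [0.5, 0.2, -0.4]
grip_width: 0.899
grip_force: 0.0
[array([0.6673, 0.0614, 0.106 ])]
[array([0.6666, 0.0595, 0.1034])]
pos [ 0.581  -0.0873  0.1981] toolz [-0.002  0.    -1.   ] yaw -0.0 j7 0.23 -> tx 149.3 ty 86.4 tz -2.0 turn -12.00
pos [ 0.581  -0.0873  0.1981] toolz [-0.002  0.    -1.   ] yaw -0.0 j7 0.23 -> tx 149.3 ty 86.4 tz -2.0 turn 12.00
```

```bash
python3 -m crank '[{"tx":30,"ty":17,"tz":0,"turn":2},{"tx":60,"ty":35,"tz":0,"turn":4},{"tx":90,"ty":52,"tz":0,"turn":6},{"tx":120,"ty":70,"tz":0,"turn":8},{"tx":149,"ty":86,"tz":0,"turn":10}]' 50 >/dev/null; python3 -m crank '[{"tx":0,"ty":0,"tz":0,"turn":2},{"tx":0,"ty":0,"tz":0,"turn":2},{"tx":0,"ty":0,"tz":0,"turn":2}]';python3 - <<'E'
from h import *
i,d=ctrl.get_image("side")
P=cloud("side",d); m=(abs(P[...,0]-.58)<.023)&(abs(P[...,1]+.087)<.06)&(P[...,2]>.06)&(P[...,2]<.085)
A=np.c_[P[m][:,:2]-[.58,-.087],np.ones(m.sum())]; print(m.sum(),np.linalg.lstsq(A,P[m][:,2],rcond=None)[0])
save('chk4.png',i[120:280,190:350],3.5)
go(.667,.0615,.105,-60)
E
```

```text
time: 37.15
position: [0.6674, 0.0606, 0.1987]
tool_rot: [3.034, 0.815, -0.002]
ft_force: [-1.2, 0.4, -0.4]
grip_width: 0.576
grip_force: 0.0
270 [ 0.0072619  -0.00243068  0.07410754]
pos [0.6675 0.0606 0.1991] toolz [-0.001 -0.    -1.   ] yaw -60.0 j7 -0.96 -> tx 0.1 ty -1.0 tz 94.1 turn 0.01
```

View pics/chk4.png

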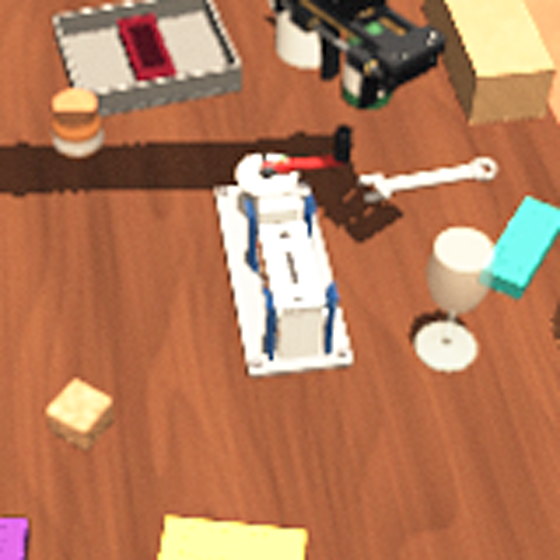

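The end plate lies flat on top (fitted at z 0.074) and everything else is in place. Now I'll set the lever to 45°.

```bash
python3 -m crank '[{"tx":0,"ty":-1,"tz":50,"turn":0},{"tx":0,"ty":-1,"tz":94,"turn":0},{"tx":0,"ty":-1,"tz":94,"turn":0},{"tx":0,"ty":-1,"tz":94,"turn":0}]' 50 && python3 -m crank '[{"tx":0,"ty":0,"tz":0,"turn":0},{"tx":0,"ty":0,"tz":0,"turn":0},{"tx":0,"ty":0,"tz":0,"turn":0},{"tx":0,"ty":0,"tz":0,"turn":0},{"tx":0,"ty":0,"tz":0,"turn":0}]' 0 20; python3 - <<'E'
from h import *
p=ctrl.get_state()["position"]; c=np.array([.5828,.0627])
d=p[:2]-c; print(np.hypot(*d),np.degrees(np.arctan2(d[1],d[0])))
for t in [15,30,44.7]:
    print(t,end=' '); q=c+.085*np.array([np.cos(np.radians(t)),np.sin(np.radians(t))]); go(*q,p[2])
E
```

```text
time: 37.7
position: [0.6685, 0.0618, 0.1074]
tool_rot: [3.034, 0.812, 0.004]
ft_force: [0.7, -0.0, 1.3]
grip_width: 0.574
grip_force: 0.0
time: 38.33
position: [0.6673, 0.0629, 0.1059]
tool_rot: [-3.034, -0.813, -0.0]
ft_force: [0.4, 1.1, 3.5]
grip_width: 0.224
grip_force: 20.0
0.08454270981411866 0.131012042021207
15 pos [0.6673 0.0629 0.1059] toolz [-0.     0.001 -1.   ] yaw -60.0 j7 -0.93 -> tx 8.8 ty -20.1 tz 0.0 turn 0.00
30 pos [0.6673 0.0629 0.1059] toolz [-0.     0.001 -1.   ] yaw -60.0 j7 -0.93 -> tx 11.7 ty -42.1 tz 0.0 turn 0.00
44.7 pos [0.6673 0.0629 0.1059] toolz [-0.     0.001 -1.   ] yaw -60.0 j7 -0.93 -> tx 8.9 ty -63.7 tz 0.1 turn 0.00
```

```bash
python3 -m crank '[{"tx":8.8,"ty":-20,"tz":0,"turn":0},{"tx":11.7,"ty":-42,"tz":0,"turn":0},{"tx":10.5,"ty":-54,"tz":0,"turn":0},{"tx":9,"ty":-64,"tz":0,"turn":0},{"tx":9,"ty":-64,"tz":0,"turn":0}]'; python3 -m crank '[{"tx":0,"ty":0,"tz":0,"turn":0},{"tx":0,"ty":0,"tz":0,"turn":0}]'; python3 - <<'E'
from h import *
p=ctrl.get_state()["position"]; c=np.array([.5828,.0627])
d=p[:2]-c; print(np.hypot(*d),np.degrees(np.arctan2(d[1],d[0])))
E
```

```text
time: 38.95
position: [0.645, 0.1233, 0.1064]
tool_rot: [3.033, 0.815, 0.007]
ft_force: [4.8, 0.9, -0.2]
grip_width: 0.22
grip_force: 20.0
time: 39.2
position: [0.6449, 0.1232, 0.1064]
tool_rot: [-3.034, -0.813, -0.006]
ft_force: [4.0, 1.4, 1.3]
grip_width: 0.223
grip_force: 20.0
0.08669247729529718 44.266941296537865
```

```bash
python3 -m crank '[{"tx":0,"ty":0,"tz":0,"turn":0},{"tx":0,"ty":0,"tz":0,"turn":0},{"tx":0,"ty":0,"tz":0,"turn":0},{"tx":0,"ty":0,"tz":0,"turn":0}]' 60 >/dev/null && python3 -m crank '[{"tx":0,"ty":0,"tz":-50,"turn":0},{"tx":0,"ty":0,"tz":-110,"turn":0},{"tx":0,"ty":0,"tz":-130,"turn":0},{"tx":0,"ty":0,"tz":-130,"turn":0}]' 60; python3 - <<'E'
from h import *
go(.45,.30,.235,-60)
E
```

```text
time: 40.2
position: [0.6439, 0.1221, 0.2369]
tool_rot: [-3.034, -0.812, -0.004]
ft_force: [-0.6, 0.4, -0.6]
grip_width: 0.69
grip_force: 0.0
pos [0.6439 0.1221 0.2369] toolz [ 0.003  0.001 -1.   ] yaw -60.0 j7 -1.08 -> tx -79.2 ty -250.9 tz 1.6 turn -0.01
```

```bash
python3 -m crank '[{"tx":-16,"ty":-50,"tz":0,"turn":0},{"tx":-32,"ty":-100,"tz":0,"turn":0},{"tx":-48,"ty":-150,"tz":0,"turn":0},{"tx":-64,"ty":-200,"tz":0,"turn":0},{"tx":-79,"ty":-250,"tz":0,"turn":0}]' 60; python3 - <<'E'
from h import *
i,d=ctrl.get_image("top"); ctrl.get_image("side"); b=[]
for n in("top","side"):
    k=np.array(ctrl.mark_of(n,"lever_knob")[0]["xyz"]); p=np.array(ctrl.mark_of(n,"lever_pivot")[0]["xyz"]); v=(k-p)[:2]
    print(np.round(k,4),np.round(p,4),np.degrees(np.arctan2(v[1],v[0])))
for q in["used_cassette","end_plate","spacer1","wine_glass","sample_bottle","jug","cork_jar","wrench","bung"]: print(q,[np.round(r["xyz"],3).tolist() for r in ctrl.mark_of("side",q)[:1]])
print(slab(i,d,"top",(.582,-.087),.073,.075))
save('fin.png',i[80:280,60:380],2.4)
E
```

```text
time: 40.83
position: [0.447, 0.2999, 0.233]
tool_rot: [3.033, 0.813, -0.006]
ft_force: [-0.8, 1.4, -0.8]
grip_width: 0.692
grip_force: 0.0
[0.6443 0.1222 0.105 ] [0.5834 0.0634 0.0684] 43.99491399474584
[0.6449 0.1183 0.1046] [0.5822 0.0632 0.0675] 41.308614013548734
used_cassette [[0.474, 0.358, 0.019]]
end_plate [[0.584, -0.086, 0.061]]
spacer1 []
wine_glass [[0.742, -0.158, 0.002]]
sample_bottle [[0.749, 0.25, -0.001]]
jug [[0.683, 0.362, 0.0]]
cork_jar [[0.376, 0.224, 0.004]]
wrench [[0.787, 0.087, 0.004]]
bung [[0.347, -0.204, 0.002]]
(array([ 0.5790191 , -0.08627118]), 89.25020599365234, array([ 61., 137.]), np.int64(835), np.float64(0.07301992211936148))
```

View pics/fin.png

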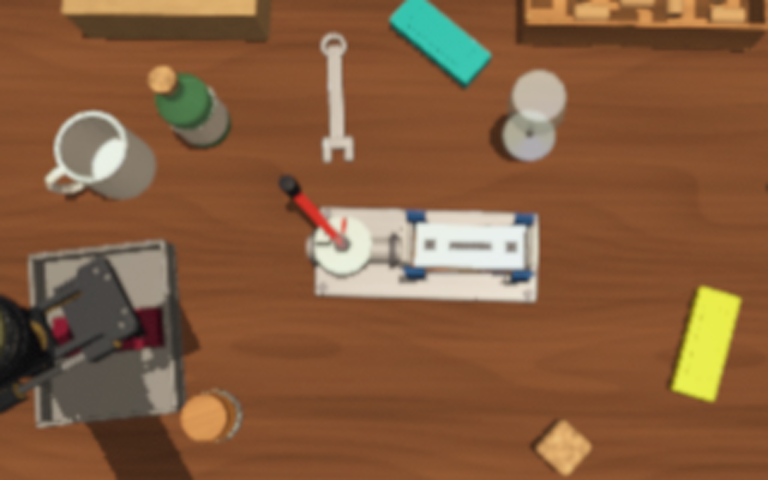

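```bash
python3 - <<'E'
from h import *
K,D,o,Rm=cam("top")
for n in("top","side"):
    i,d=ctrl.get_image(n); i=i.astype(int)
    K,D,o,Rm=cam(n)
    m=(i[...,0]>130)&(i[...,1]<75)&(i[...,2]<75); v,u=np.nonzero(m)
    r=cv2.undistortPoints(np.c_[u,v].astype(float).reshape(-1,1,2),K,D).reshape(-1,2)
    ray=np.c_[r,np.ones(len(r))]@Rm.T; X=o+ray*((.079-o[2])/ray[:,2])[:,None]
    c=X[:,:2]-[.583,.063]; k=(np.hypot(*c.T)<.085)&(np.hypot(*c.T)>.03); c=c[k]
    mean=c.mean(0); w=np.linalg.svd(c-mean,full_matrices=False)[2][0]
    print(n,k.sum(),"PCA",np.degrees(np.arctan2(w[1],w[0]))%180,"mean dir",np.degrees(np.arctan2(mean[1],mean[0])))
E
```

```text
top 76 PCA 40.43457483148876 mean dir 44.61964387680518
side 14 PCA 39.70999363518274 mean dir 39.97374915700173
```

```bash
python3 - <<'E'
from h import *
def meas(i,n,near):
    i=i.astype(float); K,D,o,Rm=cam(n)
    w=np.clip(i[...,0]-1.6*np.maximum(i[...,1],i[...,2])-20,0,None)   # redness
    v,u=np.nonzero(w>0); r=cv2.undistortPoints(np.c_[u,v].astype(float).reshape(-1,1,2),K,D).reshape(-1,2)
    ray=np.c_[r,np.ones(len(r))]@Rm.T; X=o+ray*((.077-o[2])/ray[:,2])[:,None]
    c=X[:,:2]-[.583,.063]; a=np.degrees(np.arctan2(c[:,1],c[:,0])); q=np.hypot(*c.T)
    k=(q<.075)&(q>.04)&(abs(a-near)<25); c=c[k]; ww=w[v,u][k]
    mu=np.average(c,axis=0,weights=ww); C=np.cov(c.T,aweights=ww); e=np.linalg.eigh(C)[1][:,1]
    return k.sum(),np.degrees(np.arctan2(e[1],e[0]))%180,np.degrees(np.arctan2(mu[1],mu[0]))
for n in("top","side"):
    print(n,"start",meas(np.load(n+'0.npz')['i'],n,78),"now",meas(ctrl.get_image(n)[0],n,44))
E
```

```text
top start (np.int64(82), np.float64(76.10223897859225), np.float64(77.04245474892464)) now (np.int64(74), np.float64(42.313727124933536), np.float64(44.86008627221684))
side start (np.int64(28), np.float64(73.62731724110606), np.float64(77.20042159658134)) now (np.int64(30), np.float64(44.89608642181403), np.float64(44.34919422251165))
```

```bash
python3 -c "
from bench import ctrl
print(ctrl.close_job())"
```

```text
the job is handed in; nothing more can be done
None
```

The job is handed in: the used cassette is in the reject tray, the nest holds the fresh cassette, the one orange spacer on the bench and the end plate (measured flat), and the feed lever, kept shut throughout, now stands at about 44–45° over the green mark.

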